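Clip the thermometer holder to the tub and snap its head on

TASK

Fit the thermometer to the blue food tub: pick up the black spring clip by squeezing its two tails together, set it over the long wall of the tub that faces the robot, and let it go so that it grips the wall and sits fully down on the rim. Then take the round yellow thermometer head and press it straight down onto the clip's orange stud until it clicks fully home. Keep pressing firmly after the click and finish like that, still gripping the head and pushing it down; leave the other things where they stand.

Things in the scene. Friction and masses are not known exactly. Their poses are not given: they have to be found in the camera images.
- tub_rim (a point): Middle of the top edge of the long wall facing the robot, of a fixed blue open tub (170 x 220 x 85 mm high, walls 6 mm thick). The point lies half-way through the wall's thickness on the rim. x points across this wall into the tub, y along the wall, z up.
- tub: The same tub; origin under its centre.
- clip: Loose black spring clip, 0.2 kg, standing on its box housing (24 x 78 x 34 mm). Axes: x across the wall to be gripped, y along it, z up. Origin at the level of the housing's underside; housing (the outer jaw) from x = -27 to -3, y = -39 to 39 mm. A 6 mm saddle on top (x -27 to 3, z 34 to 40 mm) comes to rest on the rim. Either way round will do.
- clip_seat (a point): Point on the clip, 34 mm above its origin, at the underside of the saddle: on the wall it should lie on the rim, half-way through the wall's thickness. Same axes as the clip.
- clip_tails (a point): Where to squeeze the clip's tails, along its x: at x = 6, y = -22, z = 64 mm in its axes. Tails: ribbed plates 26 mm wide in y, tops at z = 80 mm. The -x one is fixed, upright, outer face at x = -14 mm; the +x one leans outward and is the lever. Here they are 41 mm over the outsides when free, 24 mm (middle at x = -2 mm) and parallel when squeezed to the stop.
- lever (a joint): Lever angle: 0 jaws shut, 0.17 gripping the 6 mm wall, 0.60 squeezed to the stop (jaws 15 mm open, x = -3 to 12 mm in clip axes; so set it down with clip_seat about 4 mm off mid-wall towards the housing). Squeezing takes 8 N to start, 18 N at the stop; 25 to 40 N holds it open. Let go, it draws the housing against the wall.
- stud_foot (a point): Foot of the clip's orange stud, on top of the dark rubber washer round it (42 mm above the clip's origin, at x = 0, y = 24 mm in its axes): the mouth of the head must come to rest here. The stud is 18 mm thick and rises 22 mm above this point, with a tapered tip and four sprung steel balls near its foot.
- head: Round white thermometer head, a loose hollow cap 35 to 37 mm across and 34 mm tall with an orange lip round its open mouth and a dial on top; stands mouth down. Origin at the middle of its mouth.
- head_mouth (a point): Middle of the head's mouth, at its underside. The mouth's hole is 20.4 mm wide. It slides freely over the stud until 10.5 mm above the stud's foot, there meets the balls (about 10 N to pass them), the force drops about 3 mm above the foot as it clicks, and it then stops on the washer.
- head_mid (a point): Centre of the head, half-way up (17 mm above its mouth). Grip it here or up to 10 mm higher.
- timer: Bystander: red and cream kitchen timer, 65 mm wide, 54 mm tall; origin under its centre. Leave it alone.
- salt: Bystander: salt shaker, 44 mm wide, 90 mm tall; origin under its centre. Leave it alone.
- garlic: Bystander: garlic bulb, 60 mm; origin under its centre. Leave it alone.
- spice_a: Bystander: spice jar with black cap, 41 mm wide, 105 mm tall; origin under its centre. Leave it alone.
- spice_b: Bystander: second spice jar with black cap, 41 mm wide, 105 mm tall; origin under its centre. Leave it alone.
- washer: Dark rubber washer round the stud's foot, 36 mm across, 2 mm thick, part of the clip: the head is pressed down onto it. Origin at its underside.

How it is judged:
By the outcome, as a careful person would: the job done as asked, in the order asked, and still so for the second after the job is handed in, while the arm keeps its last pose, push and grip.
It also fails if it takes over 58 s, if anything falls off the work surface, if the arm or the gripper's body presses on something with over 40 N, if the wrist force passes 120 N, or if a joint passes its speed limit or range.

ROBOT

A 6-joint arm with a two-finger parallel gripper is mounted at the origin on a cart in front of the work surface, level with it; the furniture and walls round the work are solid. World frame = base frame: x ahead of the robot, y to its left, z up, the work surface at z = 0. Lengths are in m, angles in rad, forces in N, time in s.
With the tool pointing down it reaches from about 0.3 to 0.775 m from the base axis. Payload 14.6 kg.
Tool frame: the origin (TCP) lies at the very end of the fingers, on their centre line; the grasp point (between the pads) lies 19 mm behind it; z points along the fingers, y is the line along which they close (so a half turn about z gives the same grasp; the last joint's range is limited). The gripper opens to 94 mm and grips with 3 to 60 N. Pads are 16 mm wide; open, the fingers measure 119 mm over their backs; the gripper's body (75 mm by 177 mm) begins 78 mm behind the grasp point.
Start: joints at [-1.336, 0.3, 1.521, -0, 1.321, -0.067], TCP at [0.163, -0.525, 0.205] pointing down, gripper open.
Joint ranges: [-3.03, 3.03], [-0.79, 2.21], [0.23, 2.52], [-1.04, 4.18], [0, 3.07], [-2.55, 2.55]. Speed limits (rad/s): [2.22, 2.22, 2.57, 3.14, 3.14, 3.14].

INTERFACE

Orientations are given as [roll, pitch, yaw] about the fixed x, y, z axes, in that order (R = Rz(yaw) Ry(pitch) Rx(roll)).
In Python, from station import * gives the robot as it stands.
- The arm moves only by the tool jog_arm, never from a script. Its argument "rows" is a list of rows, each a list of 3 entries, a list of its own where there are three numbers: the shift along the tool's x, y, z in m, then the turn about the tool's z in degrees, then the finger opening in m, from 0 to 0.094. A call has 1 to 12 rows; each row shifts and turns the commanded pose from where the row before left it, along the tool's axes as they then stand; what a row does not reach is not made up. A row lasts 1/12 s, in which the tool goes at most 41.7 mm and 7.16 degrees, less where a joint would pass 70% of its speed; a pose out of reach is approached as far as the arm can. A call is refused whole if a number of a shift passes 0.0417 or a number of a turn 7.16, either way. A call with a gripper value outside its range is refused whole. The fingers move at their own pace and stop on an object; "squeeze" is the grip in N (left out, the last holds). Time passes only in rows, so rows that do not move let the fingers close. It gives the time, the measured TCP pose, the force, the opening and the grip force at its end, in the units of the state.
- get_obs(): the state, without advancing time (a new reading comes with each control period).
- camera(name): name is "side" or "top"; returns a dict with "image" (384x512x3 uint8, red, green, blue), "range_z" (384x512 float32, m along the optical axis (not along the pixel's ray), 0 where there is no reading), "K" (3x3 intrinsics, pixels), "k1" (the pictures are not rectified: a ray, as slopes to the right and down, at radius r is drawn at 1 + k1 r^2 times it, then the intrinsics apply), "world_from_camera" (4x4, takes a point from camera to world coordinates). Camera axes: x right, y up, looking along -z (the intrinsics and any distortion apply to the point x, -y, -z); pixel columns grow to the right and rows downward; lengths in m; the calibration is good to about 2 mm. A picture is of the moment at which its call begins.
- hand_in(): hands the job in; it is judged then, once.
Trained networks look in a picture, given as the dict that the camera call returned (one of the last four; its "shot" number tells which), for a name from the list of things; names that differ only in an ending like _2 or _b are one class to them, and where a whole thing is asked for, a point or a joint stands for the part that bears it (a point fixed in the world has none). Each returns a list of dicts, best first, with "p" (0 to 1); they miss things now and then, are a little off and sometimes report something else, mostly with a low value. They report only what shows in the picture. A call takes as long as a camera call.
- search_frame(label, picture): "at" ([column, row] as shares, 0 to 1, of the picture: columns of its width, rows of its height, amid what is visible of it).
- spot_point(label, picture): "at" ([column, row] as shares, 0 to 1, of the picture: columns of its width, rows of its height: a listed point, or the origin of a listed thing).
The state is a dict: "time_s": time; "qpos": joint angles; "joint_vel": joint speeds; "tau": joint torques, N m; "ee_pos": TCP position; "eef_rot": TCP orientation; "force": force on the tool from outside, world axes, zero at the start; "moment": the same for the moment, N m; "grip_width": finger opening in m; "grip_force": force on a finger pad.
Only numpy, scipy, OpenCV 4.12 (cv2) and the standard library are available. Lean on these libraries where they do the work, as an engineer would, in place of code of your own. Each camera call takes 0.05 s, during which the arm holds its last target. There are 200 camera calls.

## Working session

There is one attempt and no reset: what is moved stays moved. The work goes in short steps, Python scripts to look and compute and a tool call to move; the robot and the scene stay as the last step left them, time stands still between calls to the robot, and variables do not carry over. Pictures are saved under pics/ and viewed, at most 10 in all, crops included, and the job is handed in when it is done.

Besides the shell and the picture viewer there is one more tool, called after "Emit:" by a JSON object that holds its "fn" and its "kwargs". jog_arm: Moves the arm, as the interface text tells. Its arguments: {"type":"object","properties":{"rows":{"type":"array","items":{"type":"array"}},"squeeze":{"type":"number"}},"required":["rows"]}

```bash
mkdir -p pics; ls; python3 - <<'E'
from station import *
import cv2
o=get_obs(); print(o)
for n in("top","side"):
    c=camera(n); cv2.imwrite(f"pics/{n}1.png",c["image"][:,:,::-1]); print(n,c["K"],c["k1"],c["world_from_camera"],c["shot"])
    for l in("tub_rim","clip_seat","clip_tails","stud_foot","head_mouth","head_mid","clip","head","tub","timer","salt","garlic","spice_a"):
        print(l,[(round(d["p"],2),[round(d["at"][0]*512),round(d["at"][1]*384)]) for d in spot_point(l,c)[:2]])
E
```

```text
pics
{'time_s': 0.0, 'qpos': array([-1.33560084e+00,  3.00466942e-01,  1.52160912e+00, -4.23613367e-06,
        1.32068885e+00, -6.65892019e-02]), 'joint_vel': array([-0.00056842,  0.00010689, -0.00020435,  0.00021148,  0.00112636,
        0.00233467]), 'tau': array([ 1.72353277e-03, -5.31801581e+01, -3.52735054e+01,  7.08469329e-02,
        2.43713718e-02, -1.08839333e-04]), 'ee_pos': array([ 0.16341188, -0.52487853,  0.20487675]), 'eef_rot': array([-3.14042272e+00, -7.39078408e-05,  3.01785693e-01]), 'force': array([-0.09590678, -0.00374448, -0.20734253]), 'moment': array([0.02762227, 0.02424374, 0.02932974]), 'grip_force': 0.0, 'grip_width': 0.09378821942544797}
top [[430.66150363   0.         252.54153793]
 [  0.         430.66150363 193.01208846]
 [  0.           0.           1.        ]] -0.09130195695100479 [[-0.01645637  0.98663814 -0.1620937   0.36779935]
 [-0.99969938 -0.01918292 -0.01527006  0.0570873 ]
 [-0.01817545  0.16179368  0.98665721  1.28439724]
 [ 0.          0.          0.          1.        ]] 1
tub_rim [(0.84, [263, 234])]
clip_seat [(0.86, [339, 235])]
clip_ta
[... 551 characters left out ...]
8093901  0.68022571 -0.72852033 -0.68440406]
 [-0.00161941  0.73100721  0.68236782  0.7965785 ]
 [ 0.          0.          0.          1.        ]] 2
tub_rim [(0.57, [221, 195])]
clip_seat [(0.77, [202, 268]), (0.21, [201, 260])]
clip_tails [(0.72, [203, 264])]
stud_foot [(0.87, [204, 257]), (0.6, [227, 159])]
head_mouth [(0.62, [226, 158]), (0.53, [202, 259])]
head_mid [(0.74, [201, 276]), (0.45, [226, 155])]
clip [(0.75, [199, 278]), (0.66, [290, 279])]
head [(0.67, [229, 156])]
tub [(0.57, [247, 214]), (0.51, [222, 198])]
timer [(0.75, [261, 290]), (0.74, [227, 158])]
salt [(0.67, [287, 279])]
garlic [(0.79, [297, 306]), (0.34, [202, 270])]
spice_a [(0.76, [276, 169]), (0.72, [269, 162])]
```

```bash
cat > h.py <<'E'
import numpy as np, cv2
from scipy.spatial.transform import Rotation
def rays(c,uv):
    K=c["K"];k=c["k1"];uv=np.asarray(uv,float)
    d=np.stack([(uv[...,0]-K[0,2])/K[0,0],(uv[...,1]-K[1,2])/K[1,1]],-1);s=d.copy()
    for _ in range(15): s=d/(1+k*(s**2).sum(-1,keepdims=True))
    return s
def unproj(c,uv,z):
    s=rays(c,uv);z=np.asarray(z)[...,None]
    p=np.concatenate([s*z*[1,-1],-z],-1);T=c["world_from_camera"]
    return p@T[:3,:3].T+T[:3,3]
def proj(c,P):
    T=c["world_from_camera"];p=(np.asarray(P)-T[:3,3])@T[:3,:3]
    s=p[...,:2]*[1,-1]/-p[...,2:];r=(s**2).sum(-1,keepdims=True);s=s*(1+c["k1"]*r)
    return s*[c["K"][0,0],c["K"][1,1]]+[c["K"][0,2],c["K"][1,2]]
def tri(c1,u1,c2,u2):
    A=[];b=[]
    for c,u in((c1,u1),(c2,u2)):
        T=c["world_from_camera"];o=T[:3,3];d=unproj(c,np.array(u),np.array(1.))-o;d/=np.linalg.norm(d)
        M=np.eye(3)-np.outer(d,d);A.append(M);b.append(M@o)
    return np.linalg.lstsq(np.vstack(A),np.hstack(b),rcond=None)[0]
def cloud(c):
    v,u=np.mgrid[:384,:512]
    return unproj(c,np.stack([u,v],-1),c["range_z"])
E
python3 - <<'E'
from station import *
from h import *
t=camera("top");s=camera("side");np.savez("sh.npz",t=t,s=s)
a=cv2.resize(t["image"][120:280,140:380],None,fx=3.3,fy=3.3,interpolation=cv2.INTER_CUBIC)
b=cv2.resize(s["image"][120:320,150:350],None,fx=3,fy=3,interpolation=cv2.INTER_CUBIC)
cv2.imwrite("pics/tc.png",a[:,:,::-1]);cv2.imwrite("pics/sc.png",b[:,:,::-1])
for n,u,v in(("rim",(263,234),(221,195)),("seat",(339,235),(202,268)),("tails",(343,233),(203,264)),("stud",(330,236),(204,257)),("mouth",(170,240),(226,158)),("headmid",(168,239),(226,155))):
    print(n,tri(t,u,s,v).round(4))
E
```

```text
rim [0.4581 0.0509 0.0838]
seat [ 0.4466 -0.17    0.0419]
tails [ 0.4516 -0.1765  0.0679]
stud [ 0.4456 -0.1422  0.0492]
mouth [0.4412 0.325  0.0072]
headmid [0.4425 0.3283 0.0185]
```

View pics/tc.png

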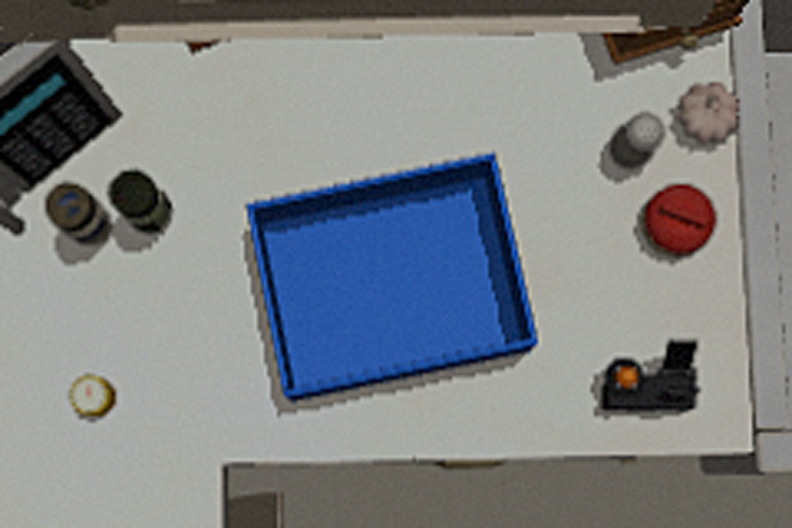

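View pics/sc.png

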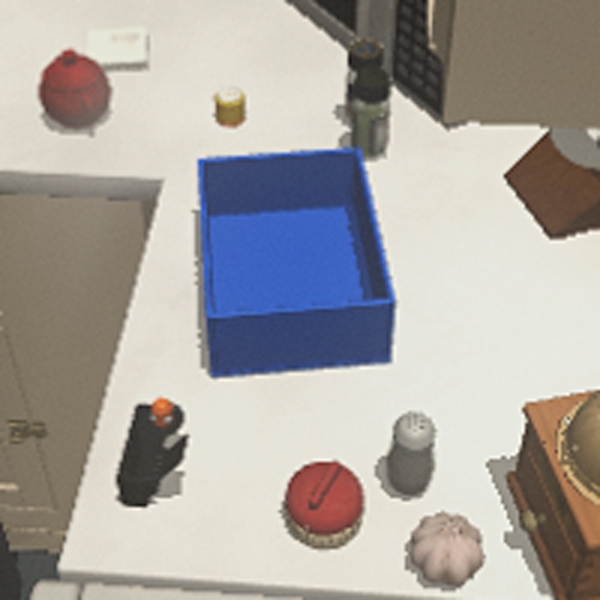

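The top crop shows the clip at crop (650,390), with its stud to world +y and its lever and tails to +x. The head is at (93,395), and the tub is yawed about 10° with its near wall running from (285,395) to (535,345). The clip already faces the right way round. Next I'll refine these positions from depth.

```bash
python3 - <<'E'
from h import *
d=np.load("sh.npz",allow_pickle=True);t=d["t"].item();s=d["s"].item()
for n,c in(("top",t),("side",s)):
    P=cloud(c);im=c["image"].astype(int);ok=c["range_z"]>0
    R,G,B=im[...,0],im[...,1],im[...,2]
    print(n,"table z",np.median(P[ok&(np.abs(P[...,0]-.45)<.02)&(np.abs(P[...,1]-.22)<.03)],0).round(4))
    blue=ok&(B>1.5*R)&(B>60)&(P[...,2]>.079)&(P[...,2]<.095)&(abs(P[...,0]-.53)<.15)&(abs(P[...,1]-.04)<.17)
    Q=P[blue];print("rim pts",len(Q),"z",np.percentile(Q[:,2],[10,50,90]).round(4))
    r=cv2.minAreaRect(Q[:,:2].astype(np.float32)*1000);print("rect mm",r,cv2.boxPoints(r).round(1).tolist())
    box=ok&(abs(P[...,0]-.45)<.07)&(abs(P[...,1]+.165)<.065)
    dark=box&(R+G+B<170)&(P[...,2]>.015);Q=P[dark]
    for lo,hi in((.015,.034),(.034,.045),(.045,.07),(.07,.09)):
        q=Q[(Q[:,2]>lo)&(Q[:,2]<hi)]
        if len(q)>4:
            print(" clip z",lo,hi,len(q),"min",q.min(0).round(4),"max",q.max(0).round(4),"med",np.median(q,0).round(4),cv2.minAreaRect(q[:,:2].astype(np.float32)*1000))
    o=box&(R>1.8*B)&(R>110)&(P[...,2]>.04);q=P[o];print(" stud",len(q),q.mean(0).round(4),"z",q[:,2].max().round(4))
    uv=np.argwhere(o)[:,::-1];print(" stud px",uv.mean(0),uv.min(0),uv.max(0))
    h=ok&(abs(P[...,0]-.445)<.04)&(abs(P[...,1]-.325)<.04)&(P[...,2]>.012);q=P[h]
    print(" head",len(q),q.min(0).round(4),q.max(0).round(4));qt=q[q[:,2]>np.percentile(q[:,2],90)-.006]
    print(" headtop",len(qt),np.median(qt,0).round(4),cv2.minEnclosingCircle(qt[:,:2].astype(np.float32)*1000))
    uv=np.argwhere(h)[:,::-1];print(" head px",uv.mean(0),uv.min(0),uv.max(0))
E
```

```text
top table z [4.510e-01 2.203e-01 1.000e-04]
rim pts 528 z [0.0818 0.0847 0.0877]
rect mm ((538.056640625, 60.81523895263672), (167.75364685058594, 219.59165954589844), 10.833415031433105) [[435.0, 152.89999389648438], [476.29998779296875, -62.79999923706055], [641.0999755859375, -31.299999237060547], [599.7999877929688, 184.39999389648438]]
 clip z 0.015 0.034 8 min [ 0.4236 -0.1273  0.018 ] max [ 0.4438 -0.1262  0.0259] med [ 0.4335 -0.1268  0.0232] ((433.7105712890625, -126.67822265625), (0.9765636324882507, 20.191865921020508), 89.51172637939453)
 clip z 0.034 0.045 278 min [ 0.421  -0.2037  0.0341] max [ 0.4628 -0.1246  0.045 ] med [ 0.4366 -0.1664  0.0405] ((441.921875, -163.95834350585938), (79.01929473876953, 40.620262145996094), 88.63965606689453)
 clip z 0.045 0.07 71 min [ 0.4219 -0.1997  0.045 ] max [ 0.4739 -0.1262  0.0686] med [ 0.4635 -0.1844  0.0562] ((448.6683654785156, -165.2039794921875), (40.43040466308594, 80.12329864501953), 16.477888107299805)
 clip z 0.07 0.09 18 min [ 0.433  -0.1967  0.0703] max [ 0.4763 -0.176   0.0842] med [ 0.4349 -0.1859  0.0792] ((454.551
[... 1200 characters left out ...]
 [ 0.4755 -0.1755  0.0695] med [ 0.4377 -0.1899  0.0604] ((454.9049072265625, -190.6991424560547), (26.47670555114746, 38.927608489990234), 84.15413665771484)
 clip z 0.07 0.09 18 min [ 0.4346 -0.2002  0.07  ] max [ 0.4751 -0.1796  0.0822] med [ 0.4372 -0.1905  0.0777] ((453.4735412597656, -186.42483520507812), (40.22252655029297, 20.434789657592773), 10.728790283203125)
 stud 43 [ 0.4496 -0.1458  0.0585] z 0.0662
 stud px [203.41860465 256.30232558] [200 253] [207 261]
 head 95 [0.428  0.3069 0.0124] [0.4611 0.3451 0.038 ]
 headtop 54 [0.4444 0.3246 0.0343] ((444.7162170410156, 326.1398620605469), 19.476552963256836)
 head px [226.48421053 154.12631579] [222 149] [231 159]
  return _methods._mean(a, axis=axis, dtype=dtype,
  ret = um.true_divide(
```

Emit:
{"fn": "jog_arm", "kwargs": {"rows": [[[0,0,0],-7.12,0.075],[[0,0,0],-7.12,0.075],[[0,0,0],-7.12,0.075],[[0,0,0],-7.12,0.075],[[0,0,0],-7.12,0.075],[[0,0,0],-7.12,0.075],[[0,0,0],-7.12,0.075],[[0,0,0],-7.12,0.075],[[0,0,0],-7.12,0.075],[[0,0,0],-7.12,0.075],[[0,0,0],0,0.075]]}}

```text
time_s: 2.42
ee_pos: [0.1635, -0.5251, 0.2055]
eef_rot: [3.142, 0.0, 1.551]
force: [0.1, 0.4, -0.9]
grip_width: 0.0752
grip_force: 0.0
```

Emit:
{"fn": "jog_arm", "kwargs": {"rows": [[[0.0286,0.0236,0],0,0.075],[[0.0286,0.0236,0],0,0.075],[[0.0286,0.0236,0],0,0.075],[[0.0286,0.0236,0],0,0.075],[[0.0286,0.0236,0],0,0.075],[[0.0286,0.0236,0],0,0.075],[[0.0286,0.0236,0],0,0.075],[[0.0286,0.0236,0],0,0.075],[[0.0286,0.0236,0],0,0.075],[[0.0286,0.0236,0],0,0.075],[[0.0286,0.0236,0],0,0.075],[[0.0286,0.0236,0],0,0.075]]}}

```text
time_s: 3.42
ee_pos: [0.4566, -0.1879, 0.2057]
eef_rot: [3.141, 0.0, 1.54]
force: [0.5, -1.3, -1.3]
grip_width: 0.0751
grip_force: 0.0
```

Emit:
{"fn": "jog_arm", "kwargs": {"rows": [[[0,0,0],0,0.075],[[0,0,0],0,0.075]]}}

```text
time_s: 3.58
ee_pos: [0.4562, -0.1883, 0.2053]
eef_rot: [-3.141, -0.0, 1.544]
force: [-0.8, -0.9, 0.0]
grip_width: 0.0751
grip_force: 0.0
```

Emit:
{"fn": "jog_arm", "kwargs": {"rows": [[[0.0005,-0.002,0.03],0,0.075],[[0,0,0.03],0,0.075],[[0,0,0.03],0,0.075],[[0,0,0.03],0,0.075],[[0,0,0.02],0,0.075],[[0,0,0.018],0,0.075],[[0,0,0],0,0.075],[[0,0,0],0,0.075]]}}

```text
time_s: 4.25
ee_pos: [0.4529, -0.1897, 0.0475]
eef_rot: [-3.14, -0.0, 1.541]
force: [0.7, -0.7, 1.6]
grip_width: 0.0752
grip_force: 0.0
```

```bash
cat >> h.py <<'E'
def snap(nm,c,cen,w,f):
    x,y=int(cen[0]),int(cen[1]);a=c["image"][max(0,y-w):y+w,max(0,x-w):x+w]
    cv2.imwrite(f"pics/{nm}.png",cv2.resize(a,None,fx=f,fy=f,interpolation=cv2.INTER_CUBIC)[:,:,::-1]);print(nm,"origin",x-w,y-w)
E
python3 - <<'E'
from station import *
from h import *
c=camera("side");snap("a1",c,(203,260),45,6)
E
```

```text
a1 origin 158 215
```

View pics/a1.png

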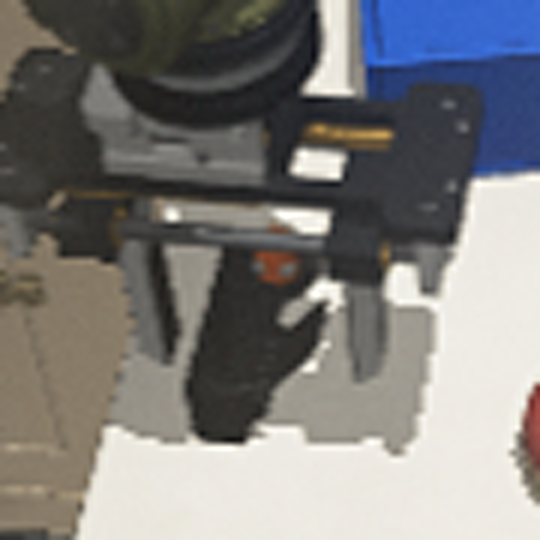

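The fingers straddle the tails, with tips at crop (165,360) and (370,380) and the clip in between. I'll squeeze now.

Emit:
{"fn": "jog_arm", "kwargs": {"rows": [[[0,0,0],0,0.05],[[0,0,0],0,0.042],[[0,0,0],0,0.038],[[0,0,0],0,0.034],[[0,0,0],0,0.03],[[0,0,0],0,0.026],[[0,0,0],0,0.015],[[0,0,0],0,0.015],[[0,0,0],0,0.015],[[0,0,0],0,0.015],[[0,0,0],0,0.015]], "squeeze": 33}}

```text
time_s: 5.22
ee_pos: [0.454, -0.1893, 0.0486]
eef_rot: [3.141, 0.001, 1.545]
force: [-4.5, -0.9, 14.5]
grip_width: 0.0272
grip_force: 32.3
```

Emit:
{"fn": "jog_arm", "kwargs": {"rows": [[[0,0,0],0,0.01],[[0,0,0],0,0.01],[[0,0,0],0,0.01]], "squeeze": 38}}

```text
time_s: 5.47
ee_pos: [0.4538, -0.1893, 0.0486]
eef_rot: [3.141, 0.001, 1.545]
force: [-4.5, 0.3, 15.6]
grip_width: 0.027
grip_force: 37.1
```

```bash
python3 - <<'E'
from station import *
from h import *
c=camera("side");snap("a2",c,(203,255),35,8)
o=get_obs();print(o["force"],o["moment"],o["grip_width"])
E
```

```text
a2 origin 168 220
[-4.93975398 -0.32626211 16.04998475] [-0.02851397  1.27558958 -0.03511238] 0.026852096328130112
```

View pics/a2.png

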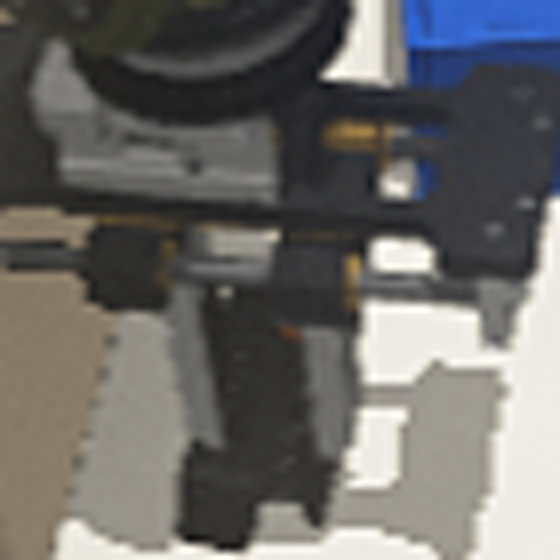

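Emit:
{"fn": "jog_arm", "kwargs": {"rows": [[[0,0,-0.004],0,0.01],[[0,0,-0.006],0,0.01],[[0,0,-0.015],0,0.01],[[0,0,-0.025],0,0.01],[[0,0,-0.03],0,0.01],[[0,0,-0.03],0,0.01],[[0,0,-0.02],0,0.01],[[0,0,0],0,0.01],[[0,0,0],0,0.01],[[0,0,0],0,0.01]], "squeeze": 38}}

```text
time_s: 6.35
ee_pos: [0.4531, -0.1886, 0.1761]
eef_rot: [-3.14, -0.001, 1.545]
force: [0.3, -0.2, -3.1]
grip_width: 0.0235
grip_force: 37.8
```

```bash
python3 - <<'E'
from station import *
from h import *
c=camera("side");t=camera("top");np.savez("sh2.npz",t=t,s=c)
p=proj(c,np.array([.455,-.17,.16]));snap("a3",c,p,45,8)
o=get_obs();print(o["force"],o["moment"],o["grip_width"])
E
```

```text
a3 origin 154 193
[-0.2436088  -0.57302739 -1.86305616] [-0.09098044 -0.05876872 -0.02809028] 0.023477369071497656
```

View pics/a3.png

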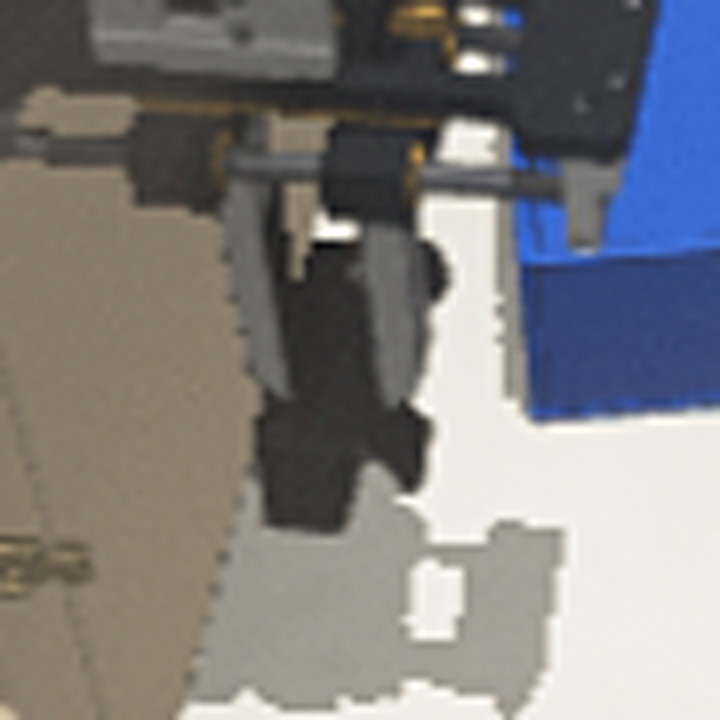

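The clip is lifted with its jaws fully open (23.5 mm, at the stop). I'll measure its pose in the hand.

```bash
python3 - <<'E'
from h import *
d=np.load("sh2.npz",allow_pickle=True)
for n in"st":
    c=d[n].item();P=cloud(c);im=c["image"].astype(int);S=im.sum(-1)
    R,B=im[...,0],im[...,2]
    m=(c["range_z"]>0)&(S<170)&(abs(P[...,0]-.455)<.045)&(P[...,1]>-.24)&(P[...,1]<-.1)&(P[...,2]>.115)&(P[...,2]<.178)
    Q=P[m];print(n,len(Q),Q.min(0).round(4) if len(Q) else'',Q.max(0).round(4) if len(Q) else '')
    for lo in np.arange(.115,.178,.006):
        q=Q[(Q[:,2]>lo)&(Q[:,2]<=lo+.006)]
        if len(q)>2: print(lo.round(3),len(q),q.min(0).round(4),q.max(0).round(4))
    o=(c["range_z"]>0)&(R>1.7*B)&(R>90)&(abs(P[...,0]-.455)<.05)&(abs(P[...,1]+.145)<.04)&(P[...,2]>.15)&(P[...,2]<.22)
    q=P[o];print("stud",len(q),q.mean(0) if len(q) else '',q.min(0) if len(q) else '',q.max(0) if len(q) else '')
E
```

```text
s 339 [ 0.4288 -0.2071  0.1283] [ 0.4721 -0.1284  0.1778]
0.127 6 [ 0.4341 -0.2063  0.1283] [ 0.4493 -0.2026  0.1329]
0.133 16 [ 0.4322 -0.2059  0.1333] [ 0.4518 -0.1985  0.1384]
0.139 17 [ 0.4307 -0.2068  0.1392] [ 0.4706 -0.1985  0.1448]
0.145 32 [ 0.4316 -0.2059  0.1451] [ 0.4721 -0.1804  0.1507]
0.151 30 [ 0.4325 -0.2071  0.151 ] [ 0.4697 -0.1821  0.157 ]
0.157 42 [ 0.4288 -0.2064  0.1573] [ 0.4675 -0.1284  0.1629]
0.163 176 [ 0.4299 -0.2059  0.163 ] [ 0.4708 -0.1288  0.169 ]
0.169 15 [ 0.4428 -0.2061  0.1694] [ 0.4659 -0.155   0.1749]
0.175 5 [ 0.4431 -0.2012  0.175 ] [ 0.4455 -0.1796  0.1778]
stud 0   
t 207 [ 0.4279 -0.1786  0.1281] [ 0.471  -0.1249  0.174 ]
0.127 7 [ 0.4287 -0.1409  0.1281] [ 0.4369 -0.1273  0.1327]
0.133 5 [ 0.4341 -0.127   0.1335] [ 0.4472 -0.1263  0.1388]
0.139 5 [ 0.4279 -0.1778  0.1394] [ 0.4697 -0.1279  0.1445]
0.145 5 [ 0.4384 -0.128   0.147 ] [ 0.4515 -0.1273  0.1503]
0.151 5 [ 0.4329 -0.1786  0.1514] [ 0.4688 -0.1264  0.1532]
0.157 26 [ 0.4291 -0.1703  0.1592] [ 0.4559 -0.1261  0.163 ]
0.163 141 [ 0.429  -0.1722  0.1631] [ 0.471  -0.1249  0.1687]
0.169 13 [ 0.4394 -0.1719  0.1691] [ 0.4704 -0.1269  0.174 ]
stud 32 [ 0.45500195 -0.140537    0.18503637] [ 0.44847839 -0.1479985   0.17563754] [ 0.46402625 -0.1350688   0.19198647]
```

Emit:
{"fn": "jog_arm", "kwargs": {"rows": [[[0,0,0],-4.1,0.01],[[0,0,0],-4.1,0.01],[[0,0,0],-4.1,0.01],[[0.01,0.002,0],0,0.01],[[0.025,0.005,0],0,0.01],[[0.03,0.006,0],0,0.01],[[0.035,0.007,0],0,0.01],[[0.035,0.008,0],0,0.01],[[0.03,0.006,0],0,0.01],[[0.025,0.005,0],0,0.01],[[0.015,0.0033,0],0,0.01],[[0,0,0],0,0.01]]}}

```text
time_s: 7.45
ee_pos: [0.4561, 0.0233, 0.1768]
eef_rot: [-3.141, -0.001, 1.76]
force: [0.9, -0.9, -2.7]
grip_width: 0.0234
grip_force: 37.9
```

Emit:
{"fn": "jog_arm", "kwargs": {"rows": [[[0,0,0],0,0.01],[[0,0,0],0,0.01],[[0,0,0],0,0.01]]}}

```text
time_s: 7.7
ee_pos: [0.4566, 0.0197, 0.1772]
eef_rot: [-3.141, -0.0, 1.757]
force: [0.3, -0.8, -2.8]
grip_width: 0.0237
grip_force: 37.9
```

```bash
python3 - <<'E'
from station import *
from h import *
s=camera("side");t=camera("top");o=get_obs();p=o["ee_pos"];print(p.round(4),o["eef_rot"].round(4),o["grip_width"])
a=np.radians(10.8);ux=np.array([np.cos(a),np.sin(a)]);uy=np.array([-ux[1],ux[0]]);r=np.array([.4584,.0441])
for n,c in(("s",s),("t",t)):
    P=cloud(c);im=c["image"].astype(int);R,G,B=im[...,0],im[...,1],im[...,2];ok=c["range_z"]>0
    L=np.stack([(P[...,:2]-r)@ux,(P[...,:2]-r)@uy,P[...,2]],-1)*1000
    m=ok&(im.sum(-1)<170)&(abs(B-R)<25)&(abs(L[...,0])<50)&(abs(L[...,1])<60)&(L[...,2]>110)&(L[...,2]<180)
    for lo in range(116,180,8):
        q=L[m&(L[...,2]>lo)&(L[...,2]<=lo+8)]
        if len(q)>2: print(n,lo,len(q),np.percentile(q,3,axis=0).round(1),np.percentile(q,97,axis=0).round(1))
    st=ok&(R>1.7*B)&(R>90)&(abs(L[...,0])<50)&(abs(L[...,1])<60)&(L[...,2]>150)&(L[...,2]<215)
    if st.sum():print("stud",st.sum(),L[st].mean(0).round(1))
    b=ok&(B>1.5*R)&(B>60)&(abs(L[...,0])<9)&(L[...,2]>81)&(L[...,2]<91)&(abs(L[...,1])<115)
    q=L[b];print(n,"wall x",len(q),np.percentile(q,[3,50,97],axis=0).round(1))
E
```

```text
[0.4567 0.0197 0.1773] [-3.1414 -0.      1.7576] 0.023597164852280906
s 132 18 [-28.9 -43.  133.2] [-10.1 -39.3 139.7]
s 140 23 [-28.2 -42.3 140.3] [ 12.9 -18.2 147.5]
s 148 25 [-25.8 -43.  148.4] [ 10.4 -15.9 155.8]
s 156 31 [-29.2 -42.9 156.5] [  7.7 -21.3 163.9]
s 164 117 [-28.7 -40.7 164.2] [  3.3  13.6 169.9]
s 172 7 [-16.9 -37.3 172.7] [  5.9   9.3 179.3]
stud 37 [ -4.1  16.7 183.2]
s wall x 93 [[  -1.7 -110.    82.2]
 [   1.2  -45.4   84.8]
 [   5.7   38.5   87.2]]
t 148 4 [-31.7   8.9 150.6] [-31.1  21.8 155.2]
t 156 7 [-31.    9.4 158.7] [-19.4  24.  163.9]
t 164 34 [-29.6   8.4 164.4] [  6.7  23.6 169.8]
stud 1 [ -7.8  19.5 189. ]
t wall x 53 [[ -2.4  47.2  81.6]
 [  0.6  78.6  84.6]
 [  6.8 109.4  88.6]]
```

Emit:
{"fn": "jog_arm", "kwargs": {"rows": [[[0,0,0.015],0,0.01],[[0,0,0.02],0,0.01],[[0,0,0.01],0,0.01],[[0,0,0.008],0,0.01],[[0,0,0.008],0,0.01],[[0,0,0.006],0,0.01],[[0,0,0.003],0,0.01],[[0,0,0],0,0.01]]}}

```text
time_s: 8.47
ee_pos: [0.4567, 0.0203, 0.1071]
eef_rot: [-3.141, -0.0, 1.759]
force: [-0.5, -0.1, -2.6]
grip_width: 0.0236
grip_force: 37.8
```

Emit:
{"fn": "jog_arm", "kwargs": {"rows": [[[0,0,0.002],0,0.01],[[0,0,0.002],0,0.01],[[0,0,0.001],0,0.01],[[0,0,0],0,0.01]]}}

```text
time_s: 8.8
ee_pos: [0.4571, 0.0204, 0.103]
eef_rot: [3.141, 0.0, 1.759]
force: [-1.5, -0.5, 2.6]
grip_width: 0.0239
grip_force: 37.9
```

Emit:
{"fn": "jog_arm", "kwargs": {"rows": [[[0,0,0.001],0,0.01],[[0,0,0.001],0,0.01],[[0,0,0],0,0.01]]}}

```text
time_s: 9.05
ee_pos: [0.4571, 0.0202, 0.1026]
eef_rot: [3.141, 0.001, 1.759]
force: [-13.9, -1.7, 29.6]
grip_width: 0.0237
grip_force: 38.0
```

```bash
python3 - <<'E'
from station import *
from h import *
c=camera("side")
snap("a4",c,proj(c,np.array([.458,.03,.10])),38,8)
o=get_obs();print(o["force"],o["moment"])
E
```

```text
a4 origin 178 158
[-13.34657434  -1.59362676  28.68401531] [-0.12405215  2.67297524  0.09146568]
```

View pics/a4.png

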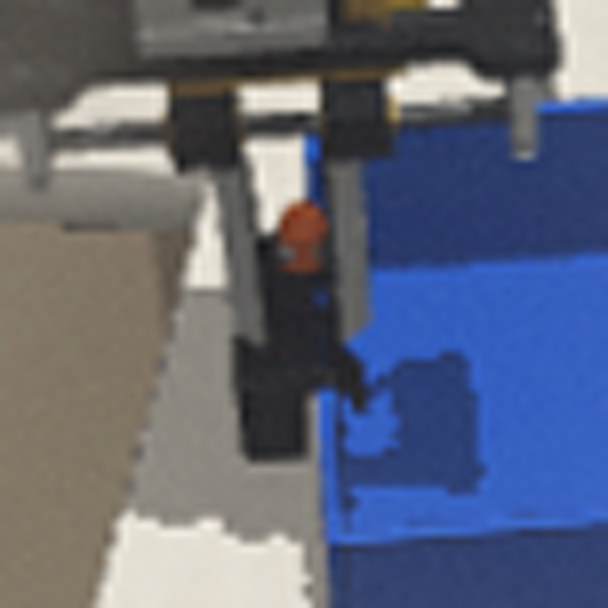

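The wall sits between the housing and the inner jaw, and the saddle is on the rim. I'll ease off slightly and release.

Emit:
{"fn": "jog_arm", "kwargs": {"rows": [[[0,0,-0.001],0,0.01],[[0,0,0],0,0.026],[[0,0,0],0,0.03],[[0,0,0],0,0.034],[[0,0,0],0,0.04],[[0,0,0],0,0.05],[[0,0,0],0,0.06],[[0,0,0],0,0.065],[[0,0,0],0,0.065]]}}

```text
time_s: 9.85
ee_pos: [0.4564, 0.0203, 0.1012]
eef_rot: [-3.14, -0.0, 1.759]
force: [0.3, 0.3, -0.7]
grip_width: 0.0626
grip_force: 0.2
```

Emit:
{"fn": "jog_arm", "kwargs": {"rows": [[[0,0,-0.01],0,0.065],[[0,0,-0.025],0,0.065],[[0,0,-0.03],0,0.065],[[0,0,-0.03],0,0.065],[[0,0,-0.02],0,0.065],[[-0.03,-0.02,0],0,0.07],[[-0.03,-0.02,0],0,0.07],[[-0.03,-0.02,0],0,0.07],[[-0.03,-0.02,0],0,0.07],[[0,0,0],0,0.07]]}}

```text
time_s: 10.68
ee_pos: [0.3987, -0.1164, 0.2173]
eef_rot: [-3.141, 0.001, 1.755]
force: [0.6, 0.4, 0.1]
grip_width: 0.0703
grip_force: 0.0
```

```bash
cat > m.py <<'E'
from station import *
from h import *
s=camera("side");t=camera("top");np.savez("sh3.npz",t=t,s=s)
a=np.radians(10.8);ux=np.array([np.cos(a),np.sin(a)]);uy=np.array([-ux[1],ux[0]]);r=np.array([.4584,.0441])
for n,c in(("s",s),("t",t)):
    P=cloud(c);im=c["image"].astype(int);R,G,B=im[...,0],im[...,1],im[...,2];ok=c["range_z"]>0
    L=np.stack([(P[...,:2]-r)@ux,(P[...,:2]-r)@uy,P[...,2]],-1)*1000
    m=ok&(im.sum(-1)<170)&(abs(B-R)<25)&(abs(L[...,0])<50)&(abs(L[...,1])<60)&(L[...,2]>45)&(L[...,2]<150)
    for lo in (45,60,75,88,98,110,120):
        q=L[m&(L[...,2]>lo)&(L[...,2]<=lo+12)]
        if len(q)>2: print(n,lo,len(q),np.percentile(q,[3,50,97],axis=0).round(1).tolist())
    st=ok&(R>1.7*B)&(R>90)&(abs(L[...,0])<50)&(abs(L[...,1])<60)&(L[...,2]>85)&(L[...,2]<130)
    if st.sum():print("stud",st.sum(),L[st].mean(0).round(1),P[st].mean(0).round(4),P[st][:,2].max(),np.argwhere(st).mean(0)[::-1].round(1))
    q=L[m&(abs(L[...,2]-91)<7)&(L[...,0]<-8)&(L[...,0]>-25)]
    if len(q)>8:
        A=np.c_[q[:,:2],np.ones(len(q))];print("saddle plane",len(q),np.linalg.lstsq(A,q[:,2],rcond=None)[0].round(3))
    for l in("stud_foot","clip_seat","head_mouth","tub_rim"):
        print(l,[(round(d["p"],2),(np.array(d["at"])*[512,384]).round(1)) for d in spot_point(l,c)[:2]])
    snap("b"+n,c,proj(c,np.array([.458,.045,.08])),32,9)
E
python3 m.py
```

```text
s 60 24 [[-23.8, -41.9, 61.9], [-13.9, -39.6, 66.3], [5.0, -30.3, 71.8]]
s 75 23 [[-23.7, -42.3, 76.4], [-14.5, -40.0, 80.9], [-5.9, -38.8, 86.0]]
s 88 167 [[-24.1, -41.5, 89.1], [-9.3, -13.1, 91.7], [11.4, 29.2, 96.1]]
s 98 18 [[-12.8, -36.6, 98.3], [12.8, -26.7, 102.6], [16.2, -13.0, 109.4]]
s 110 14 [[-11.4, -35.6, 112.7], [19.2, -29.0, 116.9], [22.2, -16.7, 121.3]]
s 120 14 [[-13.3, -36.9, 120.5], [-10.2, -26.0, 126.9], [22.6, -15.9, 131.2]]
stud 34 [  0.4  17.6 108.6] [0.4554 0.0615 0.1086] 0.11639222246296743 [216.8 186.6]
saddle plane 96 [4.4000e-02 2.4000e-02 9.2143e+01]
stud_foot [(0.79, array([217.8, 189.9]))]
clip_seat [(0.75, array([215.6, 193.4]))]
head_mouth [(0.56, array([229.3, 159.1]))]
tub_rim [(0.68, array([222.1, 200.8]))]
bs origin 185 165
t 60 4 [[-27.1, -24.5, 62.9], [-26.9, 8.4, 67.3], [-26.2, 20.4, 70.6]]
t 75 18 [[-26.6, -32.6, 75.8], [-18.8, -10.5, 85.2], [5.3, 28.3, 86.6]]
t 88 263 [[-25.4, -36.2, 88.5], [-10.9, -1.9, 92.2], [12.0, 37.1, 97.8]]
t 98 24 [[1.7, -32.0, 98.4], [13.1, -18.3, 103.2], [16.1, 23.5, 108.9]]
t 110 27 [[9.2, -33.2, 110.6], [19.2, -21.9, 116.0], [22.9, -12.4, 121.3]]
t 120 19 [[-13.7, -32.4, 120.1], [-10.6, -22.9, 126.9], [23.1, -10.2, 131.3]]
stud 32 [ -0.7  23.5 112.1] [0.4533 0.0671 0.1121] 0.11836272552326954 [256.2 231.8]
saddle plane 146 [ 1.0900e-01 -2.0000e-03  9.3399e+01]
stud_foot [(0.96, array([259.8, 232. ]))]
clip_seat []
head_mouth [(0.59, array([173.5, 242.5]))]
tub_rim [(0.7, array([260.2, 230.8]))]
bt origin 232 198
```

View pics/bs.png

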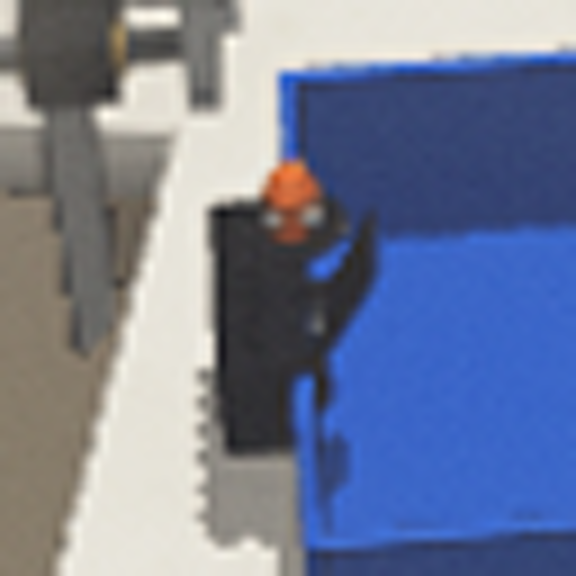

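View pics/bt.png

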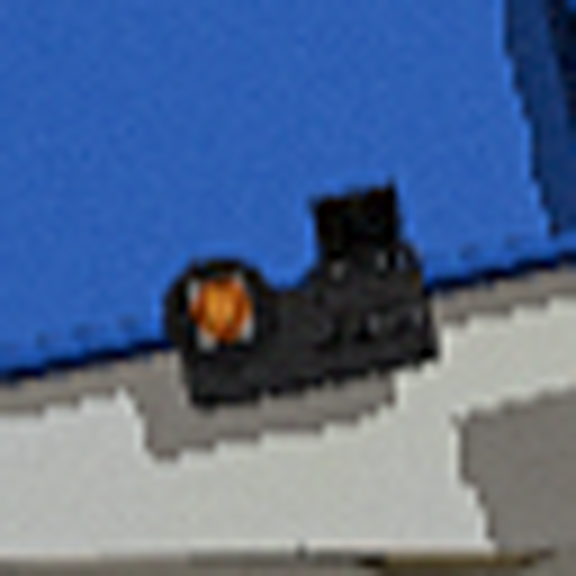

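Both views show the clip gripping the wall. In the side view the stud is at (290,205) in the crop. The saddle top at about 92 mm and tail tops at 131 mm match a seated clip. Next I'll check how much clearance the jars leave near the head.

```bash
python3 - <<'E'
from h import *
d=np.load("sh3.npz",allow_pickle=True)
for n in"ts":
    c=d[n].item();P=cloud(c);ok=c["range_z"]>0
    m=ok&(P[...,2]>.06)&(P[...,2]<.115)&(P[...,1]>.2)&(P[...,1]<.42)&(P[...,0]>.4)&(P[...,0]<.68)
    q=P[m];print(n,len(q),q.min(0).round(3),q.max(0).round(3))
    print(cv2.boundingRect((q[:,:2]*1000).astype(np.int32)))
    h=ok&(abs(P[...,0]-.443)<.04)&(abs(P[...,1]-.325)<.04)&(P[...,2]>.026)&(P[...,2]<.04);q=P[h]
    print("head",len(q),((q[:,:2].min(0)+q[:,:2].max(0))/2).round(4),q[:,:2].mean(0).round(4),np.percentile(q[:,2],[50,95]).round(4))
# stud/head direct pixel triangulation
t=d["t"].item();s=d["s"].item()
print("stud foot",tri(t,(259.8,232),s,(217.8,189.9)).round(4),"stud blob",tri(t,(256.2,231.8),s,(216.8,186.6)).round(4))
E
```

```text
t 684 [0.577 0.26  0.06 ] [0.68  0.411 0.115]
(577, 260, 103, 151)
head 108 [0.4422 0.3287] [0.4423 0.3286] [0.0341 0.038 ]
s 644 [0.582 0.255 0.06 ] [0.68  0.419 0.115]
(582, 255, 98, 164)
head 61 [0.4436 0.3264] [0.4444 0.3241] [0.0333 0.0368]
stud foot [0.4558 0.0579 0.0988] stud blob [0.454  0.0671 0.1036]
```

Emit:
{"fn": "jog_arm", "kwargs": {"rows": [[[0.0357,0.0105,0],0,0.07],[[0.0357,0.0105,0],0,0.07],[[0.0357,0.0105,0],0,0.07],[[0.0357,0.0105,0],0,0.07],[[0.0357,0.0105,0],0,0.07],[[0.0357,0.0105,0],0,0.07],[[0.0357,0.0105,0],0,0.07],[[0.0357,0.0105,0],0,0.07],[[0.0357,0.0105,0],0,0.07],[[0.0357,0.0105,0],0,0.07],[[0.0357,0.0105,0],0,0.07],[[0.0357,0.0105,0],0,0.07]]}}

```text
time_s: 12.18
ee_pos: [0.4437, 0.3342, 0.2163]
eef_rot: [-3.141, 0.0, 1.76]
force: [1.0, -1.2, 0.4]
grip_width: 0.0699
grip_force: 0.0
```

Emit:
{"fn": "jog_arm", "kwargs": {"rows": [[[0,0,0],0,0.07],[[0,0,0],0,0.07],[[0,0,0],0,0.07]]}}

```text
time_s: 12.43
ee_pos: [0.444, 0.3316, 0.2161]
eef_rot: [-3.141, 0.0, 1.76]
force: [-0.1, -0.2, -0.3]
grip_width: 0.0701
grip_force: 0.0
```

Emit:
{"fn": "jog_arm", "kwargs": {"rows": [[[-0.0033,-0.0018,0.03],0,0.07],[[0,0,0.04],0,0.07],[[0,0,0.04],0,0.07],[[0,0,0.04],0,0.07],[[0,0,0.03],0,0.07],[[0,0,0.02],0,0.07],[[0,0,0.0085],0,0.07],[[0,0,0],0,0.05],[[0,0,0],0,0.042],[[0,0,0],0,0.036],[[0,0,0],0,0.03],[[0,0,0],0,0.025]], "squeeze": 50}}

```text
time_s: 13.43
ee_pos: [0.4436, 0.3286, 0.0092]
eef_rot: [3.14, -0.001, 1.759]
force: [0.1, 0.2, -0.6]
grip_width: 0.0398
grip_force: 0.0
```

Emit:
{"fn": "jog_arm", "kwargs": {"rows": [[[0,0,0],0,0.02],[[0,0,0],0,0.02],[[0,0,0],0,0.02],[[0,0,0],0,0.02]]}}

```text
time_s: 13.77
ee_pos: [0.4434, 0.3285, 0.0088]
eef_rot: [3.141, -0.0, 1.759]
force: [-1.3, -1.3, 7.0]
grip_width: 0.0342
grip_force: 49.9
```

Gripped about 1 mm above the advised range, so I'll regrip slightly lower.

Emit:
{"fn": "jog_arm", "kwargs": {"rows": [[[0,0,0],0,0.045],[[0,0,0],0,0.045],[[0,0,0.0025],0,0.045],[[0,0,0.0015],0,0.045],[[0,0,0],0,0.04],[[0,0,0],0,0.036],[[0,0,0],0,0.03],[[0,0,0],0,0.02],[[0,0,0],0,0.02],[[0,0,0],0,0.02]], "squeeze": 50}}

```text
time_s: 14.6
ee_pos: [0.4431, 0.3283, 0.004]
eef_rot: [-3.142, -0.0, 1.759]
force: [-0.0, 0.7, -0.7]
grip_width: 0.034
grip_force: 50.0
```

Emit:
{"fn": "jog_arm", "kwargs": {"rows": [[[0,0,-0.02],0,0.02],[[0,0,-0.035],0,0.02],[[0,0,-0.035],0,0.02],[[0,0,-0.035],0,0.02],[[0,0,-0.03],0,0.02],[[0,0,0],0,0.02],[[0,0,0],0,0.02],[[0,0,0],0,0.02]]}}

```text
time_s: 15.27
ee_pos: [0.4427, 0.3281, 0.1581]
eef_rot: [-3.141, 0.0, 1.759]
force: [-0.4, 0.4, -0.2]
grip_width: 0.0341
grip_force: 50.0
```

Emit:
{"fn": "jog_arm", "kwargs": {"rows": [[[-0.015,-0.0022,0],0,0.02],[[-0.03,-0.0045,0],0,0.02],[[-0.035,-0.005,0],0,0.02],[[-0.035,-0.005,0],0,0.02],[[-0.035,-0.005,0],0,0.02],[[-0.035,-0.005,0],0,0.02],[[-0.035,-0.005,0],0,0.02],[[-0.025,-0.004,0],0,0.02],[[-0.0134,-0.002,0.01],0,0.02],[[0,0,0.01],0,0.02],[[0,0,0],0,0.02],[[0,0,0],0,0.02]]}}

```text
time_s: 16.27
ee_pos: [0.4537, 0.0678, 0.138]
eef_rot: [-3.139, -0.0, 1.759]
force: [0.2, -0.0, -1.4]
grip_width: 0.034
grip_force: 50.0
```

Emit:
{"fn": "jog_arm", "kwargs": {"rows": [[[0,0,0],0,0.02]]}}

```text
time_s: 16.35
ee_pos: [0.4543, 0.0682, 0.1388]
eef_rot: [-3.141, -0.0, 1.76]
force: [0.2, -0.3, 0.3]
grip_width: 0.0343
grip_force: 50.0
```

```bash
python3 - <<'E'
from station import *
from h import *
s=camera("side");t=camera("top");np.savez("sh4.npz",t=t,s=s)
o=get_obs();p=o["ee_pos"];print(p.round(4),o["eef_rot"].round(4))
print("expected mouth px",proj(s,p+[0,0,-.004]).round(1),"stud foot px guess",proj(s,np.array([.454,.067,.093])).round(1),"stud tip",proj(s,np.array([.454,.067,.115])).round(1))
for l in("stud_foot","head_mouth","head_mid"):
  for n,c in(("s",s),("t",t)):
    print(n,l,[(round(d["p"],2),(np.array(d["at"])*[512,384]).round(1)) for d in spot_point(l,c)[:2]])
snap("c1",s,proj(s,np.array([.454,.067,.115])),24,16)
E
```

```text
[0.4545 0.0682 0.1391] [ 3.1414 -0.      1.7604]
expected mouth px [216.2 178.1] stud foot px guess [217.  189.3] stud tip [216.5 183.7]
s stud_foot [(0.82, array([217.6, 189.5]))]
t stud_foot []
s head_mouth [(0.51, array([216.1, 178.2]))]
t head_mouth []
s head_mid [(0.57, array([268.4, 160.8])), (0.52, array([218.3, 174.2]))]
t head_mid [(0.36, array([184.9, 182.6]))]
c1 origin 192 159
```

View pics/c1.png

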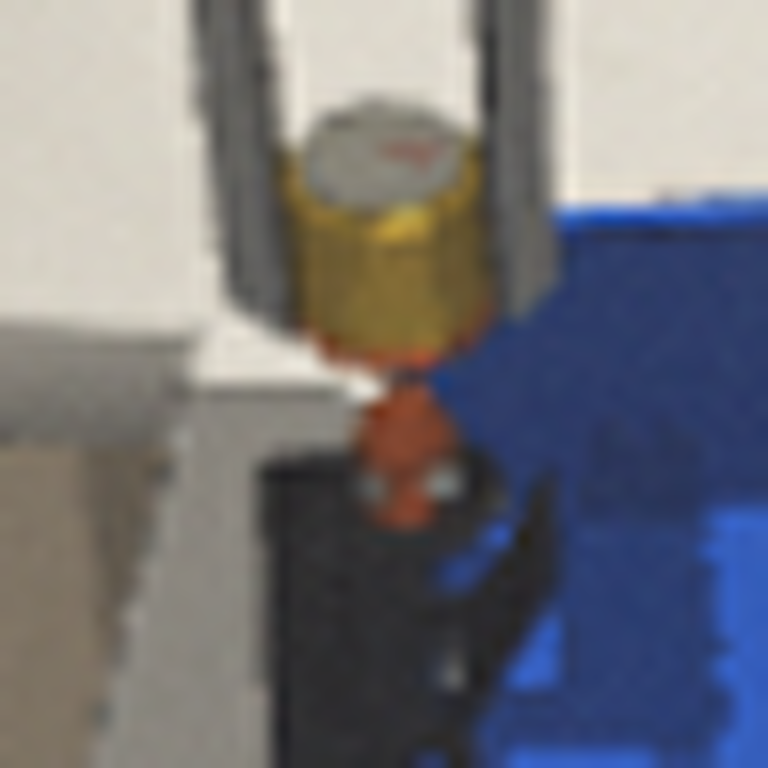

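```bash
python3 - <<'E'
from h import *
d=np.load("sh4.npz",allow_pickle=True);s=d["s"].item();d3=np.load("sh3.npz",allow_pickle=True)
a=np.linspace(0,2*np.pi,90)
def hull(c,x,y,rz):
    P=np.vstack([np.c_[x+r*np.cos(a),y+r*np.sin(a),np.full(90,z)] for r,z in rz]);return proj(c,P)
def ext(u): return u.min(0).round(2),u.max(0).round(2)
p=[.4545,.0682]
print("head exp",ext(hull(s,*p,[(.0185,.135),(.0175,.169)])))
print("stud exp s",ext(hull(s,.454,.067,[(.009,.093),(.009,.108),(.005,.115)])))
t=d3["t"].item();print("stud exp t",ext(hull(t,.454,.067,[(.009,.093),(.009,.108),(.005,.115)])))
def prof(c,x0,y0,x1,y1,f):
    im=cv2.resize(c["image"][y0:y1,x0:x1],None,fx=8,fy=8,interpolation=cv2.INTER_LINEAR).astype(int)
    m=f(im[...,0],im[...,1],im[...,2]).astype(np.uint8)
    n,l,st,ce=cv2.connectedComponentsWithStats(m);k=1+np.argmax(st[1:,4]);x,y,w,h,A=st[k]
    v=np.argwhere(l==k)
    g=lambda q,o:o+(q+.5)/8-.5
    print(" bounds u",g(x,x0),g(x+w-1,x0),"v",g(y,y0),g(y+h-1,y0),"area px",A/64,"cen",g(ce[k][0],x0).round(2),g(ce[k][1],y0).round(2))
org=lambda R,G,B:(R>1.9*B)&(R>1.5*G)&(R>70)
for nm,c in(("stud s now",s),("stud s before",d3["s"].item())):
    print(nm);prof(c,208,182,226,196,org)
print("stud t before");prof(t,246,224,266,240,lambda R,G,B:(R>1.6*B)&(R>1.3*G)&(R>70))
print("head");prof(s,206,163,226,184,lambda R,G,B:((R>1.4*B)&(R>60))|((R+G+B>250)&(R+G+B<480)&(R>B+2)))
E
```

```text
head exp (array([208.98, 164.76]), array([222.8 , 182.47]))
stud exp s (array([213.47, 182.51]), array([220.09, 191.47]))
stud exp t (array([252.93, 228.36]), array([259.53, 235.3 ]))
stud s now
 bounds u 214.0625 219.4375 v 182.6875 191.1875 area px 27.75 cen 216.76 186.66
stud s before
 bounds u 214.0625 219.6875 v 182.8125 191.3125 area px 29.4375 cen 216.82 186.51
stud t before
 bounds u 252.5625 259.5625 v 228.3125 235.5625 area px 37.28125 cen 256.19 231.83
head
 bounds u 205.5625 225.4375 v 162.5625 183.4375 area px 275.6875 cen 215.14 172.4
```

The stud's outline in both views fits (0.454, 0.067), and the head sits where the tool pose predicts. I'll make a small shift, then descend.

Emit:
{"fn": "jog_arm", "kwargs": {"rows": [[[-0.0014,-0.0007,0.005],0,0.02],[[0,0,0.005],0,0.02],[[0,0,0.004],0,0.02],[[0,0,0.003],0,0.02],[[0,0,0.003],0,0.02],[[0,0,0.002],0,0.02],[[0,0,0],0,0.02]]}}

```text
time_s: 17.33
ee_pos: [0.4538, 0.0659, 0.1165]
eef_rot: [-3.141, -0.0, 1.759]
force: [0.2, -0.5, -0.5]
grip_width: 0.0339
grip_force: 50.0
```

Emit:
{"fn": "jog_arm", "kwargs": {"rows": [[[0,0,0.002],0,0.02],[[0,0,0.002],0,0.02],[[0,0,0],0,0.02]]}}

```text
time_s: 17.58
ee_pos: [0.4539, 0.0659, 0.1126]
eef_rot: [-3.141, -0.0, 1.759]
force: [-0.1, 0.2, 0.1]
grip_width: 0.0344
grip_force: 50.0
```

Emit:
{"fn": "jog_arm", "kwargs": {"rows": [[[0.0008,0,0.0015],0,0.02],[[0,0,0.0015],0,0.02],[[0,0,0.001],0,0.02],[[0,0,0],0,0.02]]}}

```text
time_s: 17.92
ee_pos: [0.4538, 0.0667, 0.1087]
eef_rot: [-3.141, 0.0, 1.759]
force: [0.6, -0.7, -0.6]
grip_width: 0.034
grip_force: 50.0
```

Emit:
{"fn": "jog_arm", "kwargs": {"rows": [[[0,0,0.001],0,0.02],[[0,0,0.001],0,0.02],[[0,0,0],0,0.02]]}}

```text
time_s: 18.17
ee_pos: [0.454, 0.0666, 0.107]
eef_rot: [3.141, 0.0, 1.759]
force: [0.6, -1.6, 1.6]
grip_width: 0.0342
grip_force: 50.0
```

Emit:
{"fn": "jog_arm", "kwargs": {"rows": [[[0,0,0.001],0,0.02],[[0,0,0.001],0,0.02],[[0,0,0],0,0.02]]}}

```text
time_s: 18.42
ee_pos: [0.4545, 0.0666, 0.1057]
eef_rot: [3.14, 0.0, 1.759]
force: [0.2, -2.0, 7.7]
grip_width: 0.0343
grip_force: 50.0
```

Emit:
{"fn": "jog_arm", "kwargs": {"rows": [[[0,0,0.001],0,0.02],[[0,0,0.001],0,0.02],[[0,0,0],0,0.02]]}}

```text
time_s: 18.67
ee_pos: [0.4541, 0.0667, 0.1031]
eef_rot: [3.141, 0.0, 1.759]
force: [1.8, 0.4, -1.4]
grip_width: 0.0344
grip_force: 50.0
```

Emit:
{"fn": "jog_arm", "kwargs": {"rows": [[[0,0,0.001],0,0.02],[[0,0,0.001],0,0.02],[[0,0,0],0,0.02]]}}

```text
time_s: 18.92
ee_pos: [0.4537, 0.0666, 0.1005]
eef_rot: [-3.141, 0.0, 1.759]
force: [2.7, -1.3, -5.0]
grip_width: 0.0342
grip_force: 50.0
```

Emit:
{"fn": "jog_arm", "kwargs": {"rows": [[[0,0,0.001],0,0.02],[[0,0,0.001],0,0.02],[[0,0,0],0,0.02]]}}

```text
time_s: 19.17
ee_pos: [0.4535, 0.0665, 0.0983]
eef_rot: [-3.14, 0.0, 1.759]
force: [1.4, -3.7, -7.0]
grip_width: 0.0342
grip_force: 50.0
```

Emit:
{"fn": "jog_arm", "kwargs": {"rows": [[[0,0,0.001],0,0.02],[[0,0,0],0,0.02]]}}

```text
time_s: 19.33
ee_pos: [0.4536, 0.0668, 0.0977]
eef_rot: [-3.141, -0.0, 1.759]
force: [1.5, -1.7, -4.0]
grip_width: 0.034
grip_force: 50.0
```

Emit:
{"fn": "jog_arm", "kwargs": {"rows": [[[0,0,0.0005],0,0.02],[[0,0,0.0005],0,0.02],[[0,0,0],0,0.02]]}}

```text
time_s: 19.58
ee_pos: [0.4539, 0.0668, 0.0971]
eef_rot: [3.141, -0.0, 1.759]
force: [-0.2, 1.1, -0.8]
grip_width: 0.0343
grip_force: 50.0
```

Emit:
{"fn": "jog_arm", "kwargs": {"rows": [[[0,0,0.0005],0,0.02],[[0,0,0.0005],0,0.02],[[0,0,0],0,0.02]]}}

```text
time_s: 19.83
ee_pos: [0.4539, 0.0669, 0.0967]
eef_rot: [3.141, -0.0, 1.759]
force: [-5.4, 0.7, 10.6]
grip_width: 0.0345
grip_force: 50.0
```

Emit:
{"fn": "jog_arm", "kwargs": {"rows": [[[0,0,0.0004],0,0.02],[[0,0,0.0003],0,0.02],[[0,0,0],0,0.02],[[0,0,0],0,0.02]], "squeeze": 58}}

```text
time_s: 20.17
ee_pos: [0.4539, 0.0669, 0.0966]
eef_rot: [3.141, -0.0, 1.759]
force: [-9.1, 0.5, 20.1]
grip_width: 0.0341
grip_force: 58.0
```

```bash
python3 - <<'E'
from station import *
from h import *
c=camera("side");snap("z1",c,proj(c,np.array([.454,.05,.09])),28,14)
o=get_obs();print(o["force"],o["moment"],o["ee_pos"])
E
```

```text
z1 origin 188 166
[-8.78483837  0.0275864  20.35440993] [-0.08724436  1.80457729 -0.0246665 ] [0.45393551 0.06692196 0.09665888]
```

View pics/z1.png

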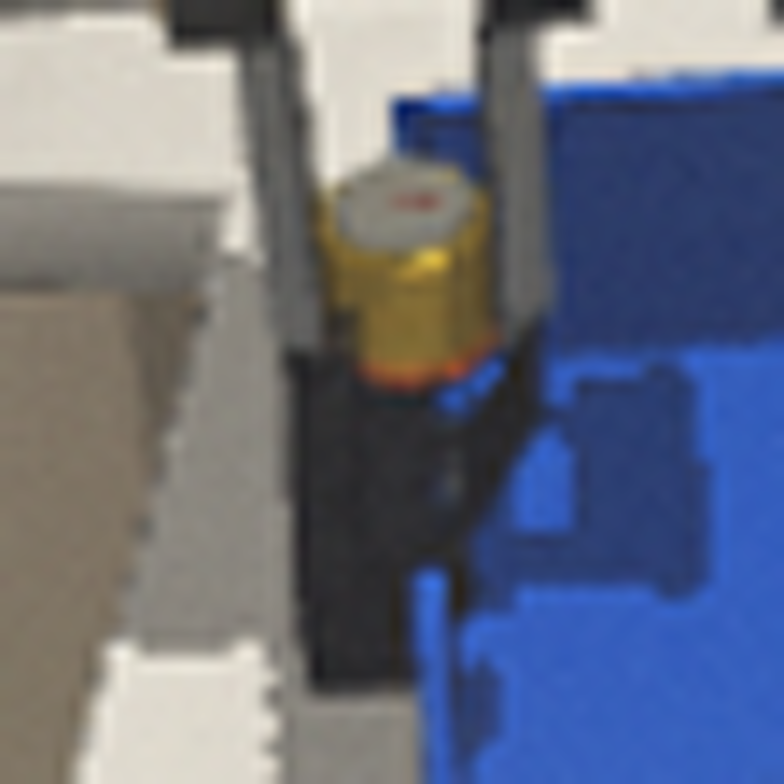

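Emit:
{"fn": "jog_arm", "kwargs": {"rows": [[[0,-0.0003,0.0003],0,0.02],[[0,0,0.0002],0,0.02],[[0,0,0],0,0.02],[[0,0,0],0,0.02],[[0,0,0],0,0.02],[[0,0,0],0,0.02]]}}

```text
time_s: 20.72
ee_pos: [0.4539, 0.0669, 0.0966]
eef_rot: [3.14, -0.0, 1.759]
force: [-9.6, 0.4, 25.5]
grip_width: 0.034
grip_force: 58.0
```

The head is on the washer in the last view, and the arm is holding a steady 25 N push with a firm grip. I'll hand it in.

```bash
python3 -c "
from station import *
print(hand_in())"
```

```text
the job is handed in; nothing more can be done
None
```

The spring clip grips the tub's near long wall and looks seated on the rim (measured to about 1 mm). The thermometer head is clicked fully home on its stud, and the arm still grips it and presses down with about 25 N; I handed the job in at about 21 s but got no verdict back.

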